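# Find the rocking corner of the tube-rack plate and bed its shim

### The job

The plate under the blood-tube rack rocks on one of its four corners: press down on its corners one at a time with the closed fingertips until you find the one that gives way. Then press the raised brass shim in front of that corner down flat, leaving the other three shims up. Do not grip, lift or shift the plate, and leave everything else where it stands.

Things in the scene. Friction and masses are not known exactly. Their poses are not given: they have to be found in the camera images.
- base: Blue fixed levelling base on the desk, 265 x 315 x 10 mm; its origin is the centre of its underside, on the desk; x points away from the robot (within 0.2 rad), y to the left. The rack plate stands on it on four rubber feet 236 mm apart left-right and 110 mm apart near-far.
- plate: Loose aluminium plate, 8 mm thick, about 0.9 kg, H-shaped: a 150 x 150 mm middle and four lugs (the corners), each 40 mm (x) by 63 mm (y), out to 138 mm left and right of its centre. Carries a white rack of red-capped tubes (125 x 70 mm, top 96 mm above the plate's underside). Origin: centre of its underside, 26 mm above the desk, over the base's origin; axes along the base's.
- corner_nl (a point): Small blue dot on the top face of the plate's near left corner (seen from the robot; left is +y), right over that corner's foot, 34 mm above the desk: press here. At (-55, 118) mm in the plate's axes.
- corner_nr (a point): Small blue dot on the top face of the plate's near right corner (seen from the robot; left is +y), right over that corner's foot, 34 mm above the desk: press here. At (-55, -118) mm in the plate's axes.
- corner_fl (a point): Small blue dot on the top face of the plate's far left corner (seen from the robot; left is +y), right over that corner's foot, 34 mm above the desk: press here. At (55, 118) mm in the plate's axes.
- corner_fr (a point): Small blue dot on the top face of the plate's far right corner (seen from the robot; left is +y), right over that corner's foot, 34 mm above the desk: press here. At (55, -118) mm in the plate's axes.
- tab_nl (a point): Where to press the brass shim of the near left corner: the spot its top has there once flat, 15.5 mm above the desk, 58 mm towards the robot (base -x) from that corner's dot, 28 mm from the shim's hinge. The shim, a tab 24 mm wide, reaches 46 mm from its hinge (2 mm in front of the lug) towards the robot; tilted up, its top is about 10 mm higher here, its tip about 35 mm above the desk.
- tab_nr (a point): Where to press the brass shim of the near right corner: the spot its top has there once flat, 15.5 mm above the desk, 58 mm towards the robot (base -x) from that corner's dot, 28 mm from the shim's hinge. The shim, a tab 24 mm wide, reaches 46 mm from its hinge (2 mm in front of the lug) towards the robot; tilted up, its top is about 10 mm higher here, its tip about 35 mm above the desk.
- tab_fl (a point): Where to press the brass shim of the far left corner: the spot its top has there once flat, 15.5 mm above the desk, 58 mm towards the robot (base -x) from that corner's dot, 28 mm from the shim's hinge. The shim, a tab 24 mm wide, reaches 46 mm from its hinge (2 mm in front of the lug) towards the robot; tilted up, its top is about 10 mm higher here, its tip about 35 mm above the desk.
- tab_fr (a point): Where to press the brass shim of the far right corner: the spot its top has there once flat, 15.5 mm above the desk, 58 mm towards the robot (base -x) from that corner's dot, 28 mm from the shim's hinge. The shim, a tab 24 mm wide, reaches 46 mm from its hinge (2 mm in front of the lug) towards the robot; tilted up, its top is about 10 mm higher here, its tip about 35 mm above the desk.
- foot_loose (a joint): How far the one springy foot (under a different corner each time) is pressed down: 0 at rest, 0.004 m fully down. The plate's corner over it gives way 4 mm under a press of about 4.5 N at its dot and springs back when released; the three solid corners do not give way. Nothing shows which it is before it is pressed.
- shim_loose (a joint): Angle of the shim that belongs to the corner that rocks, wherever that is: 0 to 0.05 rad at the start (tilted up), 0.40 rad flat. Every shim goes down under about 10 N at its point, stays where it is left and, when flat, fills the gap under its corner.
- shim_solid1 (a joint): Angle of one of the three shims at the corners that do not rock (no telling which): 0 to 0.05 rad at the start (tilted up), 0.40 rad flat.
- shim_solid2 (a joint): Angle of one of the three shims at the corners that do not rock (no telling which): 0 to 0.05 rad at the start (tilted up), 0.40 rad flat.
- shim_solid3 (a joint): Angle of one of the three shims at the corners that do not rock (no telling which): 0 to 0.05 rad at the start (tilted up), 0.40 rad flat.
- specimen_jar: Jar with a yellow cap, 38 mm across, 48 mm tall, standing on the near edge of the base, between the two near shims; origin under its centre. A bystander.
- pen_cup: Green cup of pens, 72 mm across, pens to 150 mm high, left of the base; origin under its centre. A bystander.
- clip_block: Black hole-punch-like block, 40 x 115 x 28 mm, right of the base; origin under its centre. A bystander.
- tape_roll: Roll of clear tape lying flat, 76 mm across, 19 mm high, left; origin under its centre. A bystander.
- spray_bottle: White bottle with a blue cap, 68 mm across, 170 mm tall, right; origin under its centre. A bystander.
- spare_foot: Spare foot, a dark steel disc with a rubber top, 32 mm across, 20 mm high, on the desk on the left; origin under its centre. A bystander.

How it is judged (in metres and radians):
On the way, in this order (a step that is already met when the one before it is completed fails the run):
1. the corner that rocks has been pressed down so that it gives way, before its shim is touched (value of joint foot_loose above 0.0025 m and contact force between the fingers and plate above 0.5 N and value of joint shim_loose below 0.2 rad), for 0.1 s.
2. the shim of that corner is pressed flat (value of joint shim_loose above 0.35 rad), for 0.2 s.
At the end, for the whole second after the job is handed in: The shim of the rocking corner is flat (at least 0.35 of 0.40 rad), the other three are still up (under 0.2 rad), and the plate rests level (within 0.02 rad, springy foot dipped less than 1.5 mm), at rest and within 12 mm of where it was (value of joint shim_loose above 0.35 rad and value of joint each of shim_solid1, shim_solid2, shim_solid3 below 0.2 rad and value of joint foot_loose below 0.0015 m and angle between plate's own z axis and vertical below 0.02 rad and distance of plate from where it was at the start of the episode below 0.012 m and linear speed of plate below 0.01 m/s); the robot touches nothing.
It fails at once if the shim of a solid corner is pressed down (past 0.2 rad) (value of joint any of shim_solid1, shim_solid2, shim_solid3 above 0.2 rad).
It fails at once if the plate is lifted (its centre 6 mm up), tipped (over 0.08 rad) or shoved (over 20 mm) (height (world z) of plate above 0.032 m or angle between plate's own z axis and vertical above 0.08 rad or distance of plate from where it was at the start of the episode above 0.02 m).
It fails at once if a bystander is moved by more than 20 mm (distance of any of specimen_jar, pen_cup, clip_block, tape_roll, spray_bottle, spare_foot from where it was at the start of the episode above 0.02 m).
It also fails if it takes over 61 s, if anything falls off the work surface, if the arm or the gripper's body presses on something with over 40 N, if the wrist force passes 120 N, or if a joint passes its speed limit or range.

### The arm

A 6-joint arm with a two-finger parallel gripper is mounted at the origin on the work surface. World frame = base frame: x ahead of the robot, y to its left, z up, the work surface at z = 0. Lengths are in mm, angles in rad, forces in N, time in s.
With the tool pointing down it reaches from about 250 to 725 mm from the base axis. Payload 4 kg.
Tool frame: the origin (TCP) lies midway between the tips of the shut fingers; the grasp point (between the pads) lies 19 mm behind it; x points along the fingers, y is the direction in which the jaws open and shut, and the axes are right-handed (so a half turn about x gives the same grasp; the last joint's range is limited). The gripper opens to 85 mm and grips with 20 to 120 N. Pads are 22 mm wide; open, the fingers measure 114 mm over their backs; the gripper's body (76 mm by 85 mm) begins 54 mm behind the grasp point. The pads swing forward as they close: fully open they stand 13 mm farther back than shut.
Start: joints at [-1.115, 0.241, 0.005, 1.335, 0, 1.571], TCP at [220.089, -448.955, 231.306] pointing down, gripper open.
Joint ranges: [-2.72, 2.72], [-1.05, 1.87], [-1.09, 1.28], [-1.99, 2.15], [-1.42, 1.44], [-3.14, 3.14]. Speed limits (rad/s): [2.79, 2.79, 3.14, 3.14, 3.14, 3.14].

### API

Orientations are given as a unit quaternion [x, y, z, w].
In Python, from cell import robot gives the robot as it stands.
- The arm moves only by the tool move_arm, never from a script. Its argument "series" is a list of rows, each a list of 3 entries, a list of its own where there are three numbers: the finger opening in m, from 0 to 0.0854, then the shift along the tool's x, y, z in m, then the turn, a rotation vector about the tool's x, y, z in rad. A call has 1 to 20 rows; each row shifts and turns the pose as measured when the row begins, along the tool's axes as they then stand; what a row does not reach is not made up. A row lasts 1/12 s, in which the tool goes at most 41.7 mm and 7.16 degrees, less where a joint would pass 70% of its speed; a pose out of reach is approached as far as the arm can. A call with a gripper value outside its range is refused whole. The fingers move at their own pace and stop on an object; the grip force is fixed at half the most. Time passes only in rows, so rows that do not move let the fingers close. It gives the time, the measured TCP pose, the force and the opening at its end, in the units of the state.
- robot.sense(): the state, without advancing time (a new reading comes with each control period).
- robot.get_image(name): name is "scene" or "top"; returns a dict with "color" (420x560x3 uint8, blue, green, red), "mtx" (3x3 intrinsics, pixels), "k1" (the pictures are not rectified: a ray, as slopes to the right and down, at radius r is drawn at 1 + k1 r^2 times it, then the intrinsics apply), "R" (3x3) and "t" (3): a world point X has camera coordinates R X + t. Camera axes: x right, y down, z forward; pixel columns grow to the right and rows downward; lengths in mm; the calibration is good to about 2 mm. A picture is of the moment at which its call begins. There is no depth.
- robot.sign_off(): hands the job in, once; it reports no verdict.
The state is a dict: "clock": time; "joint_pos": joint angles; "joint_velocities": joint speeds; "joint_torque": joint torques, N m; "position": TCP position; "ee_rot": TCP orientation; "wrist_force": force on the tool from outside, world axes, zero at the start; "ft_torque": the same for the moment, N m; "opening": opening from 0.0 (shut) to 1.0 (fully open).
Only numpy, scipy, OpenCV 4.12 (cv2) and the standard library are available. Lean on these libraries where they do the work, as an engineer would, in place of code of your own. Each camera call takes 0.05 s, during which the arm holds its last target.

## Working session

There is one attempt and no reset: what is moved stays moved. The work goes in short steps, Python scripts to look and compute and a tool call to move; the robot and the scene stay as the last step left them, time stands still between calls to the robot, and variables do not carry over. Pictures are saved under pics/ and viewed, and the job is handed in when it is done.

Besides the shell and the picture viewer there is one more tool, called after "Call:" by a JSON object that holds its "api" and its "payload", one argument or row to a line. move_arm: Moves the arm, as the interface text tells. Its arguments: {"type":"object","properties":{"series":{"type":"array"}},"required":["series"]}

```bash
ls; mkdir -p pics
python3 - <<'E'
from cell import robot
import cv2
print(robot.sense())
for n in("scene","top"):
    d=robot.get_image(n); cv2.imwrite(f"pics/{n}0.png",d["color"]); print(n,d["mtx"],d["k1"],d["R"],d["t"])
E
```

```text
pics
{'clock': 0.0, 'joint_pos': array([-1.11501939e+00,  2.41420252e-01,  3.70520962e-03,  1.33521188e+00,
       -1.48903069e-05,  1.57077755e+00]), 'joint_velocities': array([ 0.00173669,  0.00016104, -0.00209001, -0.00119813,  0.00059247,
        0.00039364]), 'joint_torque': array([ 3.40976885e-04, -3.72317219e+01,  2.52408922e+01,  1.71265175e-02,
       -4.46744252e-05, -1.00383804e-05]), 'position': array([ 219.79135348, -448.38102433,  230.40208388]), 'ee_rot': array([-0.68864777, -0.16048933,  0.68899838, -0.1590241 ]), 'wrist_force': array([ 0.40138969, -0.41996786, -0.53195395]), 'ft_torque': array([0.01028389, 0.02069133, 0.00166585]), 'opening': 0.9997510605254061}
scene [[447.01447296   0.         276.20340427]
 [  0.         447.01447296 215.22983106]
 [  0.           0.           1.        ]] -0.11405437532774051 [[ 0.42842573  0.9035592  -0.00567154]
 [ 0.66680733 -0.32039236 -0.67284227]
 [-0.60976994  0.28448111 -0.73976423]] [-199.13074183 -292.72110042 1630.79481475]
top [[423.51785411   0.         279.37535065]
 [  0.         423.51785411 216.36779416]
 [  0.           0.           1.        ]] -0.04831892857678712 [[-0.09165978 -0.99577189  0.00606879]
 [-0.97237788  0.08818929 -0.21611086]
 [ 0.21466192 -0.02570983 -0.97634997]] [ 32.57599401 504.05622419 935.83081509]
```

View pics/top0.png

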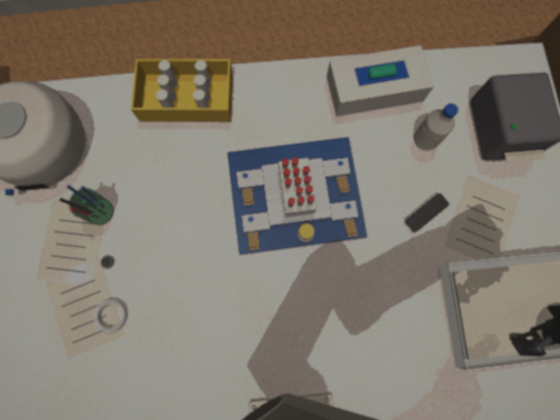

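View pics/scene0.png

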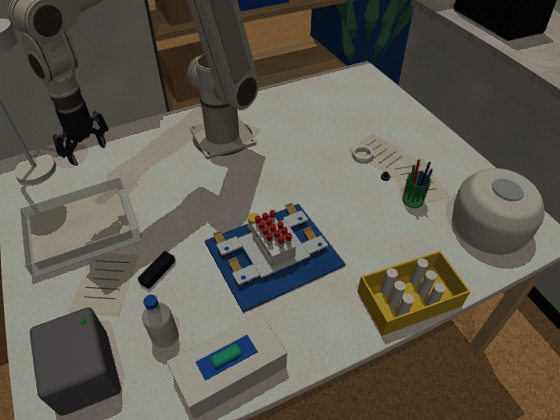

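The top view shows the blue base spanning about (230-365, 140-250), with the plate's lugs around (250,177), (257,222), (340,165) and (347,210). The brass shims are below them at (249,197), (254,240), (343,184) and (351,227), and the jar is at (306,232). Next I measure the dots.

```bash
cat > h.py <<'E'
import numpy as np, cv2
from cell import robot
def ray(d,px):
    K=d["mtx"]; k1=d["k1"]
    u=cv2.undistortPoints(np.array([[px]],float),K,np.array([k1,0,0,0,0]))[0,0]
    R=np.array(d["R"]);t=np.array(d["t"])
    return -R.T@t, R.T@np.array([u[0],u[1],1])
def onz(d,px,z):
    o,v=ray(d,px); return o+v*(z-o[2])/v[2]
def proj(d,X):
    p=d["R"]@np.array(X,float)+d["t"]; x=p[:2]/p[2]; x=x*(1+d["k1"]*(x@x)); return d["mtx"][:2,:2]@x+d["mtx"][:2,2]
def cross(d1,p1,d2,p2):
    o1,v1=ray(d1,p1);o2,v2=ray(d2,p2); A=np.stack([v1,-v2],1); s=np.linalg.lstsq(A,o2-o1,rcond=None)[0]
    a=o1+s[0]*v1;b=o2+s[1]*v2; return (a+b)/2,np.linalg.norm(a-b)
E
python3 - <<'E'
from h import *
for n,(x0,y0,x1,y1) in (("top",(222,132,372,258)),("scene",(200,190,350,310))):
    d=robot.get_image(n); im=d["color"]; hsv=cv2.cvtColor(im,cv2.COLOR_BGR2HSV)
    m=cv2.inRange(hsv,(100,90,30),(130,255,255))
    c=np.zeros_like(m); c[y0:y1,x0:x1]=m[y0:y1,x0:x1]
    k,l,s,ce=cv2.connectedComponentsWithStats(c)
    for i in range(1,k): 
        if s[i,4]>=2: print(n,s[i],ce[i].round(1),onz(d,ce[i],34).round(1))
    b=(l==1+np.argmax(s[1:,4])).astype(np.uint8)
    cn=max(cv2.findContours(b,0,2)[0],key=cv2.contourArea)
    print("rect",cv2.boxPoints(cv2.minAreaRect(cn)), [onz(d,p,10).round(1) for p in cv2.boxPoints(cv2.minAreaRect(cn))])
    cv2.imwrite(f"pics/{n}1.png",cv2.resize(im[y0:y1,x0:x1],None,fx=5,fy=5,interpolation=cv2.INTER_CUBIC))
E
```

```text
top [ 229  138  136  115 3470] [289.6 174.6] [611.3 -48.4  34. ]
top [339 162   3   3   9] [340. 163.] [ 630.3 -175.2   34. ]
top [243 174   4   3  10] [244.8 175. ] [620.3  60.7  34. ]
top [346 205   4   3   9] [347.7 205.9] [ 520.4 -180.2   34. ]
top [249 218   3   3   8] [250.1 218.9] [509.8  56.1  34. ]
top [309 219  38  25 622] [327.9 230.8] [ 464.  -125.6   34. ]
top [260 223  40  27 780] [279.3 236.8] [460.3  -9.2  34. ]
top [301 243   2   1   2] [301.5 243. ] [440.8 -60.1  34. ]
rect [[226.97382 152.80351]
 [351.49347 136.20088]
 [364.7511  235.6332 ]
 [240.23145 252.23582]] [array([691.2, 102.6,  10. ]), array([ 708. , -218.3,   10. ]), array([ 448.3, -217. ,   10. ]), array([435.4,  87.2,  10. ])]
scene [ 205  204  140  106 3706] [276.5 270.5] [651.1 -87.2  34. ]
scene [275 209  14  12 100] [281.2 214.3] [474.7  11.8  34. ]
scene [268 216   2   1   2] [268.5 216. ] [464.8 -24.9  34. ]
scene [298 217   4   3  10] [299.8 218. ] [511.7  54.5  34. ]
scene [261 218   2   2   4] [261.5 218.5] [464.9 -47.5  34. ]
scene [223 224  28  16 219] [236.7 232. ] [ 481.5 -132.6   34. ]
scene [318 243   4   3  12] [319.5 244. ] [621.9  59.2  34. ]
scene [224 247   5   3  13] [226.3 248. ] [ 522.8 -180.2   34. ]
scene [241 276   5   3  14] [242.9 277.1] [ 632.2 -176.    34. ]
rect [[204.41638 240.72473]
 [311.40118 191.7656 ]
 [344.92352 265.0181 ]
 [237.93872 313.97723]] [array([ 452.2, -223. ,   10. ]), array([409.5, 149.8,  10. ]), array([701. ,  97.1,  10. ]), array([ 715.1, -225.7,   10. ])]
```

```bash
ls -la pics
```

```text
total 1376
drwxr-xr-x 2 agent agent   4096 Dec  6 06:42 .
drwxr-xr-x 3 agent agent   4096 Dec  6 06:42 ..
-rw-r--r-- 1 agent agent 332853 Dec  6 06:41 scene0.png
-rw-r--r-- 1 agent agent 411372 Dec  6 06:42 scene1.png
-rw-r--r-- 1 agent agent 277684 Dec  6 06:41 top0.png
-rw-r--r-- 1 agent agent 370271 Dec  6 06:42 top1.png
```

View pics/top1.png

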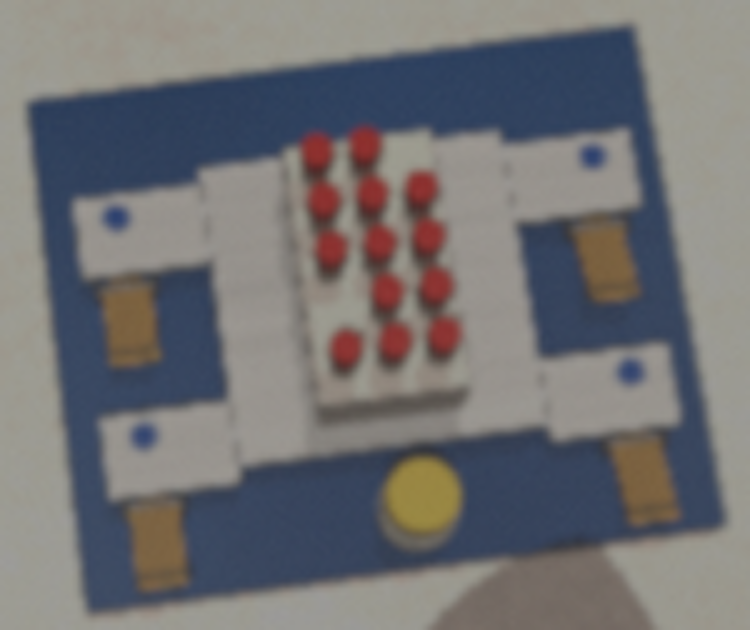

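View pics/scene1.png

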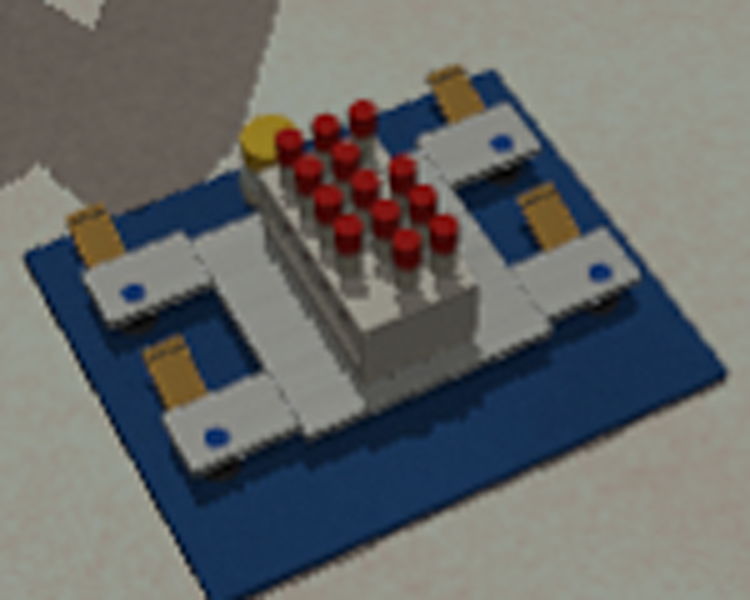

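Both views agree on the dots, taking z=34:

| Dot | Position (mm) |
|---|---|
| nl | (510.7, 55.3) |
| nr | (521.5, -180.2) |
| fl | (621, 60) |
| fr | (631, -175.6) |

The spacings come out at 110 and 236 mm, as given, and the yaw is about 0.042 rad. Next I set up a helper that converts a target to tool axes.

```bash
cat >> h.py <<'E'
from scipy.spatial.transform import Rotation as Ro
D=dict(nl=(510.7,55.3),nr=(521.5,-180.2),fl=(621.1,60.0),fr=(631.2,-175.6))
T={k:(v[0]-57.95,v[1]-2.5) for k,v in D.items()}
def tell(*targets):
    s=robot.sense(); R=Ro.from_quat(s["ee_rot"]).as_matrix()
    print("t",round(float(s["clock"]),2),"pos",np.round(s["position"],1),"F",np.round(s["wrist_force"],1),"open",round(float(s["opening"]),3)); print(R.round(3))
    for t in targets:
        print(t,"tool shift mm",(R.T@(np.array(t)-s["position"])).round(1))
    # turn to have tool x down, tool y along base y (either sign)
    c,n=np.cos(.042),np.sin(.042)
    for sg in(1,-1):
        G=np.stack([[0,0,-1],sg*np.array([-n,c,0]),np.cross([0,0,-1],sg*np.array([-n,c,0]))],1)
        print("turn",sg,Ro.from_matrix(R.T@G).as_rotvec().round(3))
E
python3 - <<'E'
from h import *
print(T); tell((*D['nr'],230.),(*D['nr'],60.))
print(robot.sense()["joint_pos"].round(3))
E
```

```text
{'nl': (452.75, 52.8), 'nr': (463.55, -182.7), 'fl': (563.15, 57.5), 'fr': (573.25, -178.1)}
t 0.2 pos [ 219.9 -448.6  230.7] F [-0.7 -0.5 -1. ] open 1.005
[[-0.001  0.44  -0.898]
 [ 0.001 -0.898 -0.44 ]
 [-1.    -0.001 -0.   ]]
(521.5, -180.2, 230.0) tool shift mm [   0.9 -108.3 -388.9]
(521.5, -180.2, 60.0) tool shift mm [ 170.9 -108.1 -388.9]
turn 1 [-2.728e+00 -2.000e-03  0.000e+00]
turn -1 [0.414 0.    0.001]
[-1.115  0.241  0.004  1.335  0.     1.571]
```

Call:
{"api": "move_arm", "payload": {
  "series": [
    [0, [0, -0.01, -0.035], [0, 0, 0]],
    [0, [0, -0.01, -0.035], [0, 0, 0]],
    [0, [0, -0.01, -0.035], [0, 0, 0]],
    [0, [0, -0.01, -0.035], [0, 0, 0]],
    [0, [0, -0.01, -0.035], [0, 0, 0]],
    [0, [0, -0.01, -0.035], [0, 0, 0]],
    [0, [0, -0.01, -0.035], [0, 0, 0]],
    [0, [0, -0.01, -0.035], [0, 0, 0]],
    [0, [0, -0.01, -0.035], [0, 0, 0]],
    [0, [0, -0.01, -0.035], [0, 0, 0]],
    [0, [0, 0, 0], [0.083, 0, 0]],
    [0, [0, 0, 0], [0.083, 0, 0]],
    [0, [0, 0, 0], [0.083, 0, 0]],
    [0, [0, 0, 0], [0.083, 0, 0]],
    [0, [0, 0, 0], [0.083, 0, 0]],
    [0, [0, 0, 0], [0, 0, 0]]
  ]
}}

```text
clock: 1.53
position: [503.1, -192.4, 224.6]
ee_rot: [-0.705, -0.008, 0.709, -0.005]
wrist_force: [-0.8, 0.6, 0.3]
opening: 0.003
```

Run:
```python
from h import *
tell((*D['nr'],60.))
```

```text
t 1.53 pos [ 503.1 -192.4  224.6] F [-0.8  0.6  0.3] open 0.003
[[-0.007  0.019 -1.   ]
 [ 0.004 -1.    -0.019]
 [-1.    -0.004  0.006]]
(521.5, -180.2, 60.0) tool shift mm [164.6 -11.1 -19.7]
turn 1 [ 3.119  0.006 -0.01 ]
turn -1 [-0.023  0.006  0.004]
```

Call:
{"api": "move_arm", "payload": {
  "series": [
    [0, [0.02, -0.011, -0.02], [0, 0, 0]],
    [0, [0.036, 0, 0], [0, 0, 0]],
    [0, [0.036, 0, 0], [0, 0, 0]],
    [0, [0.036, 0, 0], [0, 0, 0]],
    [0, [0.03, 0, 0], [0, 0, 0]],
    [0, [0, 0, 0], [0, 0, 0]]
  ]
}}

```text
clock: 2.03
position: [526.5, -181.5, 64.6]
ee_rot: [0.708, 0.011, -0.706, 0.011]
wrist_force: [-1.6, -0.3, -2.1]
opening: -0.002
```

Run:
```python
from h import *
tell((*D['nr'],36.))
for n,b in (("top",(222,132,372,258)),("scene",(150,130,350,310))):
    d=robot.get_image(n)["color"][b[1]:b[3],b[0]:b[2]]; cv2.imwrite(f"pics/{n}2.png",cv2.resize(d,None,fx=4,fy=4,interpolation=cv2.INTER_CUBIC)[:600,:800])
```

```text
t 2.03 pos [ 526.5 -181.5   64.6] F [-1.6 -0.3 -2.1] open -0.002
[[ 0.004  0.032 -0.999]
 [ 0.    -0.999 -0.032]
 [-1.    -0.    -0.004]]
(521.5, -180.2, 36.0) tool shift mm [28.6 -1.5  5. ]
turn 1 [3.131 0.    0.006]
turn -1 [-0.01  -0.004  0.   ]
```

View pics/scene2.png

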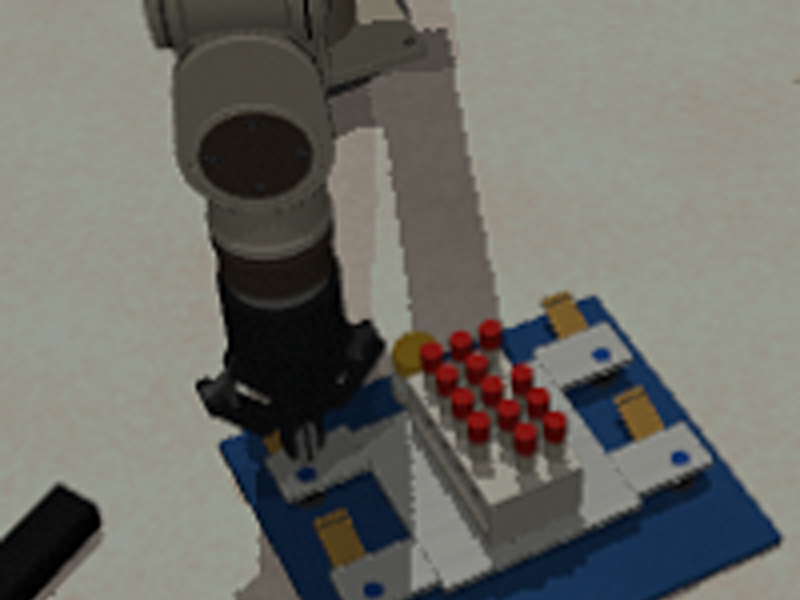

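The shut fingers hover just above the near-right dot (crop (305,470)). I go down in small steps.

Call:
{"api": "move_arm", "payload": {
  "series": [
    [0, [0.01, -0.001, 0.005], [0, 0, 0]],
    [0, [0.01, 0, 0], [0, 0, 0]],
    [0, [0.004, 0, 0], [0, 0, 0]],
    [0, [0, 0, 0], [0, 0, 0]],
    [0, [0, 0, 0], [0, 0, 0]]
  ]
}}

```text
clock: 2.55
position: [533.3, -185.2, 55.5]
ee_rot: [0.717, 0.009, -0.697, 0.015]
wrist_force: [0.1, -0.1, -0.1]
opening: 0.002
```

Run:
```python
from h import *
tell((*D['nr'],34.))
```

```text
t 2.55 pos [ 533.3 -185.2   55.5] F [ 0.1 -0.1 -0.1] open 0.002
[[ 0.029  0.033 -0.999]
 [-0.008 -0.999 -0.033]
 [-1.     0.009 -0.029]]
(521.5, -180.2, 34.0) tool shift mm [21.2 -5.6 12.3]
turn 1 [ 3.132 -0.015  0.045]
turn -1 [-0.009 -0.029 -0.01 ]
```

Call:
{"api": "move_arm", "payload": {
  "series": [
    [0, [0, -0.006, 0.012], [0, -0.029, -0.01]],
    [0, [0, 0, 0], [0, 0, 0]],
    [0, [0, 0, 0], [0, 0, 0]]
  ]
}}

```text
clock: 2.8
position: [524.1, -180.8, 58.9]
ee_rot: [0.709, 0.011, -0.705, 0.012]
wrist_force: [0.5, -0.3, 0.8]
opening: -0.003
```

Run:
```python
from h import *
tell((*D['nr'],34.))
```

```text
t 2.8 pos [ 524.1 -180.8   58.9] F [ 0.5 -0.3  0.8] open -0.003
[[ 0.006  0.034 -0.999]
 [-0.002 -0.999 -0.034]
 [-1.     0.002 -0.006]]
(521.5, -180.2, 34.0) tool shift mm [24.8 -0.7  2.8]
turn 1 [ 3.133e+00 -3.000e-03  9.000e-03]
turn -1 [-0.008 -0.006 -0.002]
```

Call:
{"api": "move_arm", "payload": {
  "series": [
    [0, [0.012, 0, 0.003], [0, -0.006, 0]],
    [0, [0, 0, 0], [0, 0, 0]]
  ]
}}

```text
clock: 2.97
position: [522.9, -181.6, 47.6]
ee_rot: [0.708, 0.011, -0.706, 0.013]
wrist_force: [-0.8, -0.1, -1.4]
opening: 0.003
```

Run:
```python
from h import *
tell((*D['nr'],34.))
```

```text
t 2.97 pos [ 522.9 -181.6   47.6] F [-0.8 -0.1 -1.4] open 0.003
[[ 0.004  0.034 -0.999]
 [-0.004 -0.999 -0.034]
 [-1.     0.004 -0.004]]
(521.5, -180.2, 34.0) tool shift mm [13.6 -1.5  1.4]
turn 1 [ 3.133 -0.006  0.006]
turn -1 [-0.008 -0.004 -0.004]
```

Call:
{"api": "move_arm", "payload": {
  "series": [
    [0, [0.01, -0.001, 0.001], [0, -0.004, -0.004]],
    [0, [0, 0, 0], [0, 0, 0]]
  ]
}}

```text
clock: 3.13
position: [522.2, -180.8, 36.5]
ee_rot: [0.707, 0.012, -0.707, 0.012]
wrist_force: [-0.9, 0.9, -0.3]
opening: 0.003
```

Run:
```python
from h import *
tell((*D['nr'],34.))
```

```text
t 3.13 pos [ 522.2 -180.8   36.5] F [-0.9  0.9 -0.3] open 0.003
[[ 0.001  0.034 -0.999]
 [ 0.    -0.999 -0.034]
 [-1.    -0.    -0.001]]
(521.5, -180.2, 34.0) tool shift mm [ 2.5 -0.6  0.6]
turn 1 [3.133e+00 0.000e+00 1.000e-03]
turn -1 [-0.008 -0.001  0.   ]
```

Call:
{"api": "move_arm", "payload": {
  "series": [
    [0, [0.004, 0, 0], [0, 0, 0]],
    [0, [0.001, 0, 0], [0, 0, 0]]
  ]
}}

```text
clock: 3.3
position: [523.2, -181.2, 34.0]
ee_rot: [0.708, 0.012, -0.706, 0.012]
wrist_force: [-6.4, 2.0, 14.1]
opening: 0.003
```

With 14 N on it, the near-right corner held at z=34.0, after at most 2.5 mm of travel from free air. So it is solid. I lift off and go to the near-left corner.

Call:
{"api": "move_arm", "payload": {
  "series": [
    [0, [-0.02, 0, 0], [0, 0, 0]],
    [0, [-0.03, 0, 0], [0, 0, 0]],
    [0, [-0.036, 0, 0], [0, 0, 0]],
    [0, [-0.036, 0, 0], [0, 0, 0]],
    [0, [-0.03, 0, 0], [0, 0, 0]],
    [0, [0, 0, 0], [0, 0, 0]]
  ]
}}

```text
clock: 3.8
position: [520.0, -180.3, 187.9]
ee_rot: [-0.705, -0.013, 0.709, -0.011]
wrist_force: [1.4, -0.9, 1.4]
opening: 0.004
```

Run:
```python
from h import *
tell((*D['nr'],34.),(*D['nl'],180),(*D['fr'],180))
```

```text
t 3.8 pos [ 520.  -180.3  187.9] F [ 1.4 -0.9  1.4] open 0.004
[[-0.006  0.034 -0.999]
 [ 0.003 -0.999 -0.034]
 [-1.    -0.003  0.006]]
(521.5, -180.2, 34.0) tool shift mm [153.8   0.5  -2.4]
(510.7, 55.3, 180) tool shift mm [   8.6 -235.7    1.4]
(631.2, -175.6, 180) tool shift mm [   7.2   -0.9 -111.3]
turn 1 [ 3.133  0.005 -0.01 ]
turn -1 [-0.008  0.006  0.003]
```

Far-right is closer, so I go there first.

Call:
{"api": "move_arm", "payload": {
  "series": [
    [0, [0, -0.001, -0.037], [0, 0, 0]],
    [0, [0, 0, -0.037], [0, 0, 0]],
    [0, [0, 0, -0.037], [0, 0, 0]],
    [0, [0, 0, 0], [0, 0, 0]]
  ]
}}

```text
clock: 4.13
position: [628.8, -174.8, 182.5]
ee_rot: [-0.702, -0.013, 0.712, -0.009]
wrist_force: [0.4, -0.2, -0.4]
opening: -0.002
```

Run:
```python
from h import *
tell((*D['fr'],60))
```

```text
t 4.13 pos [ 628.8 -174.8  182.5] F [ 0.4 -0.2 -0.4] open -0.002
[[-0.015  0.031 -0.999]
 [ 0.005 -1.    -0.031]
 [-1.    -0.006  0.015]]
(631.2, -175.6, 60) tool shift mm [122.5   1.6  -4.2]
turn 1 [ 3.13   0.009 -0.023]
turn -1 [-0.011  0.015  0.006]
```

Call:
{"api": "move_arm", "payload": {
  "series": [
    [0, [0.03, 0.001, -0.003], [0, 0.015, 0.006]],
    [0, [0.035, 0, 0], [0, 0, 0]],
    [0, [0.035, 0, 0], [0, 0, 0]],
    [0, [0.025, 0, 0], [0, 0, 0]],
    [0, [0, 0, 0], [0, 0, 0]]
  ]
}}

```text
clock: 4.55
position: [635.9, -175.2, 48.1]
ee_rot: [0.708, 0.011, -0.706, 0.012]
wrist_force: [-1.2, 0.2, -0.5]
opening: 0.001
```

Run:
```python
from h import *
tell((*D['fr'],37))
```

```text
t 4.55 pos [ 635.9 -175.2   48.1] F [-1.2  0.2 -0.5] open 0.001
[[ 0.003  0.033 -0.999]
 [-0.001 -0.999 -0.033]
 [-1.     0.001 -0.003]]
(631.2, -175.6, 37) tool shift mm [11.1  0.2  4.7]
turn 1 [ 3.133e+00 -2.000e-03  5.000e-03]
turn -1 [-0.009 -0.003 -0.001]
```

Call:
{"api": "move_arm", "payload": {
  "series": [
    [0, [0.007, 0, 0.005], [0, -0.003, 0]],
    [0, [0, 0, 0], [0, 0, 0]]
  ]
}}

```text
clock: 4.72
position: [628.5, -174.8, 37.9]
ee_rot: [-0.705, -0.012, 0.709, -0.012]
wrist_force: [-1.4, 0.5, -0.6]
opening: 0.0
```

Run:
```python
from h import *
tell((*D['fr'],37))
```

```text
t 4.72 pos [ 628.5 -174.8   37.9] F [-1.4  0.5 -0.6] open 0.0
[[-0.006  0.034 -0.999]
 [ 0.001 -0.999 -0.034]
 [-1.    -0.001  0.006]]
(631.2, -175.6, 37) tool shift mm [ 0.9  0.9 -2.7]
turn 1 [ 3.133e+00  1.000e-03 -9.000e-03]
turn -1 [-0.008  0.006  0.001]
```

Call:
{"api": "move_arm", "payload": {
  "series": [
    [0, [0.001, 0.001, -0.002], [0, 0.006, 0]],
    [0, [0.003, 0, 0], [0, 0, 0]]
  ]
}}

```text
clock: 4.88
position: [632.0, -176.2, 36.0]
ee_rot: [0.708, 0.012, -0.706, 0.012]
wrist_force: [-0.4, 0.3, -0.5]
opening: -0.004
```

Call:
{"api": "move_arm", "payload": {
  "series": [
    [0, [0.004, 0, 0], [0, 0, 0]],
    [0, [0.001, 0, 0], [0, 0, 0]]
  ]
}}

```text
clock: 5.05
position: [633.7, -176.7, 33.5]
ee_rot: [0.71, 0.011, -0.704, 0.012]
wrist_force: [-1.4, 1.0, 2.0]
opening: 0.003
```

Call:
{"api": "move_arm", "payload": {
  "series": [
    [0, [0.002, 0, 0.001], [0, -0.004, 0]]
  ]
}}

```text
clock: 5.13
position: [633.8, -176.8, 33.0]
ee_rot: [0.709, 0.011, -0.705, 0.012]
wrist_force: [0.6, 2.1, 2.2]
opening: -0.003
```

Call:
{"api": "move_arm", "payload": {
  "series": [
    [0, [0.003, 0, 0.001], [0, -0.003, 0]]
  ]
}}

```text
clock: 5.22
position: [634.0, -176.8, 31.5]
ee_rot: [0.709, 0.011, -0.705, 0.012]
wrist_force: [-0.2, 0.8, 3.9]
opening: -0.001
```

The far-right corner is giving: z=31.5 under only 3.9 N. I press a little further and hold.

Call:
{"api": "move_arm", "payload": {
  "series": [
    [0, [0.003, 0, 0.001], [0, -0.003, 0]],
    [0, [0.002, 0, 0], [0, 0, 0]]
  ]
}}

```text
clock: 5.38
position: [634.3, -176.9, 30.0]
ee_rot: [0.709, 0.011, -0.705, 0.013]
wrist_force: [-6.6, 2.3, 14.4]
opening: -0.002
```

Call:
{"api": "move_arm", "payload": {
  "series": [
    [0, [0.0005, 0, 0], [0, 0, 0]],
    [0, [0.0005, 0, 0], [0, 0, 0]]
  ]
}}

```text
clock: 5.55
position: [634.1, -176.9, 31.3]
ee_rot: [0.71, 0.011, -0.704, 0.013]
wrist_force: [-2.8, 1.4, 4.4]
opening: 0.001
```

Run:
```python
from h import *
tell((*T['fr'],100))
for n,b in (("scene",(150,130,350,310)),):
    d=robot.get_image(n)["color"][b[1]:b[3],b[0]:b[2]]; cv2.imwrite(f"pics/{n}3.png",cv2.resize(d,None,fx=4,fy=4,interpolation=cv2.INTER_CUBIC)[:600,:800])
```

```text
t 5.55 pos [ 634.1 -176.9   31.3] F [-2.8  1.4  4.4] open 0.001
[[ 0.007  0.034 -0.999]
 [-0.003 -0.999 -0.034]
 [-1.     0.003 -0.007]]
(573.25, -178.1, 100) tool shift mm [-69.1  -0.6  60.4]
turn 1 [ 3.134 -0.005  0.011]
turn -1 [-0.008 -0.007 -0.003]
```

View pics/scene3.png

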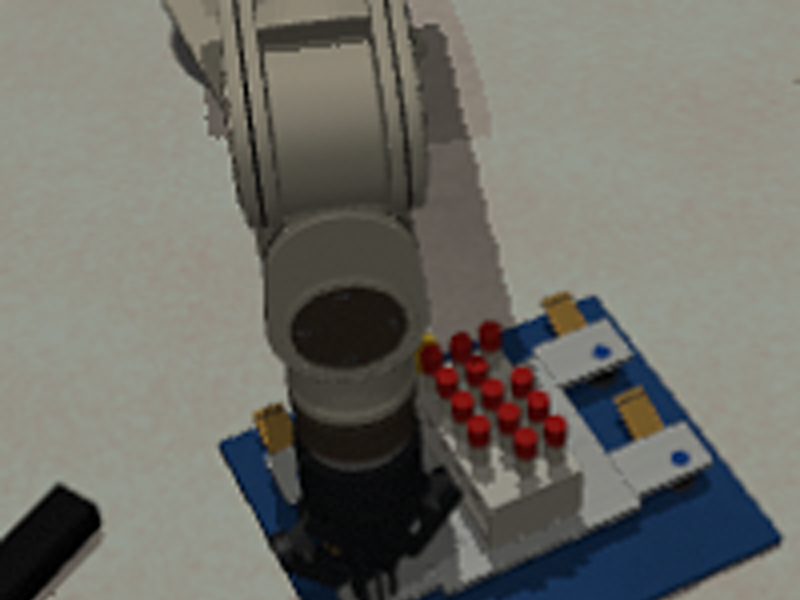

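It's confirmed springy (30.0 at the stop, springing back to 31.3). I press it fully once more and hold, to be sure of the 0.1 s.

Call:
{"api": "move_arm", "payload": {
  "series": [
    [0, [0.002, 0, 0], [0, -0.002, 0]],
    [0, [0.0015, 0, 0], [0, 0, 0]],
    [0, [0.0015, 0, 0], [0, 0, 0]],
    [0, [0.001, 0, 0], [0, 0, 0]]
  ]
}}

```text
clock: 5.93
position: [634.2, -176.9, 30.3]
ee_rot: [0.71, 0.011, -0.704, 0.014]
wrist_force: [-2.5, 1.5, 6.2]
opening: 0.002
```

Call:
{"api": "move_arm", "payload": {
  "series": [
    [0, [-0.02, 0, 0], [0, 0, 0]],
    [0, [-0.03, 0, 0], [0, 0, 0]],
    [0, [-0.02, 0, 0], [0, -0.007, 0]],
    [0, [0, 0, 0.03], [0, 0, 0]],
    [0, [0, 0, 0.03], [0, 0, 0]],
    [0, [0, 0, 0], [0, 0, 0]]
  ]
}}

```text
clock: 6.43
position: [573.0, -179.4, 98.7]
ee_rot: [-0.706, -0.01, 0.708, -0.015]
wrist_force: [-1.4, 0.4, -0.5]
opening: 0.0
```

Run:
```python
from h import *
tell((*T['fr'],50))
d=robot.get_image("top");im=d["color"]; 
for k in D: print(k,proj(d,(*D[k],34)).round(1))
hsv=cv2.cvtColor(im,cv2.COLOR_BGR2HSV); m=cv2.inRange(hsv,(100,90,30),(130,255,255))
k,l,s,ce=cv2.connectedComponentsWithStats(m[132:258,222:372])
print([(ce[i]+[222,132]).round(1) for i in range(k) if 4<s[i,4]<20])
```

```text
t 6.43 pos [ 573.  -179.4   98.7] F [-1.4  0.4 -0.5] open 0.0
[[-0.003  0.035 -0.999]
 [-0.006 -0.999 -0.035]
 [-1.     0.006  0.003]]
(573.25, -178.1, 50) tool shift mm [48.7 -1.5 -0.5]
turn 1 [ 3.135 -0.009 -0.005]
turn -1 [-0.007  0.003 -0.006]
nl [250.4 218.5]
nr [347.6 205.5]
fl [245.1 174.7]
fr [340.1 162.6]
[array([244.8, 175. ]), array([250.1, 218.9])]
```

The shut tips are over the far-right shim point and the left dots haven't moved. Next I descend.

Call:
{"api": "move_arm", "payload": {
  "series": [
    [0, [0.025, -0.001, 0], [0, 0.003, -0.006]],
    [0, [0.018, 0, 0], [0, 0, 0]],
    [0, [0, 0, 0], [0, 0, 0]]
  ]
}}

```text
clock: 6.73
position: [580.0, -180.1, 56.7]
ee_rot: [0.711, 0.011, -0.703, 0.014]
wrist_force: [-0.0, 0.0, -0.4]
opening: -0.003
```

Run:
```python
from h import *
tell((*T['fr'],15.5))
```

```text
t 6.73 pos [ 580.  -180.1   56.7] F [-0.   0.  -0.4] open -0.003
[[ 0.012  0.035 -0.999]
 [-0.003 -0.999 -0.035]
 [-1.     0.004 -0.012]]
(573.25, -178.1, 15.5) tool shift mm [41.1 -2.4  7.1]
turn 1 [ 3.135 -0.006  0.018]
turn -1 [-0.007 -0.012 -0.004]
```

Call:
{"api": "move_arm", "payload": {
  "series": [
    [0, [0.012, -0.002, 0.008], [0, -0.012, -0.004]],
    [0, [0, 0, 0], [0, 0, 0]],
    [0, [0.008, 0, 0.001], [0, 0, 0]],
    [0, [0, 0, 0], [0, 0, 0]]
  ]
}}

```text
clock: 7.07
position: [572.5, -178.6, 34.6]
ee_rot: [-0.707, -0.013, 0.707, -0.013]
wrist_force: [1.0, 0.3, -0.3]
opening: 0.0
```

Run:
```python
from h import *
tell((*T['fr'],15.5))
```

```text
t 7.07 pos [ 572.5 -178.6   34.6] F [ 1.   0.3 -0.3] open 0.0
[[-0.001  0.036 -0.999]
 [ 0.    -0.999 -0.036]
 [-1.    -0.     0.001]]
(573.25, -178.1, 15.5) tool shift mm [19.1 -0.4 -0.8]
turn 1 [ 3.135e+00  1.000e-03 -2.000e-03]
turn -1 [-0.006  0.001  0.   ]
```

Call:
{"api": "move_arm", "payload": {
  "series": [
    [0, [0.007, 0, 0], [0, 0, 0]],
    [0, [0.003, 0, 0], [0, 0, 0]],
    [0, [0.003, 0, 0], [0, 0, 0]]
  ]
}}

```text
clock: 7.32
position: [574.5, -179.5, 24.7]
ee_rot: [0.708, 0.012, -0.706, 0.013]
wrist_force: [-4.8, 1.6, 12.7]
opening: -0.002
```

Run:
```python
from h import *
tell((*T['fr'],15.5))
```

```text
t 7.32 pos [ 574.5 -179.5   24.7] F [-4.8  1.6 12.7] open -0.002
[[ 0.003  0.036 -0.999]
 [-0.002 -0.999 -0.036]
 [-1.     0.002 -0.003]]
(573.25, -178.1, 15.5) tool shift mm [ 9.1 -1.4  1.3]
turn 1 [ 3.135e+00 -3.000e-03  5.000e-03]
turn -1 [-0.006 -0.003 -0.002]
```

In contact with the shim (12.7 N at z=24.7). I keep pressing.

Call:
{"api": "move_arm", "payload": {
  "series": [
    [0, [0.005, -0.001, 0.001], [0, -0.003, 0]],
    [0, [0.004, 0, 0.001], [0, 0, 0]],
    [0, [0.004, 0, 0], [0, 0, 0]]
  ]
}}

```text
clock: 7.57
position: [573.0, -179.6, 17.1]
ee_rot: [0.708, 0.011, -0.706, 0.014]
wrist_force: [-6.0, 2.2, 11.4]
opening: -0.001
```

Run:
```python
from h import *
tell((*T['fr'],15.5))
```

```text
t 7.57 pos [ 573.  -179.6   17.1] F [-6.   2.2 11.4] open -0.001
[[ 0.003  0.035 -0.999]
 [-0.005 -0.999 -0.035]
 [-1.     0.005 -0.003]]
(573.25, -178.1, 15.5) tool shift mm [ 1.6 -1.5 -0.3]
turn 1 [ 3.135 -0.008  0.005]
turn -1 [-0.007 -0.003 -0.005]
```

Call:
{"api": "move_arm", "payload": {
  "series": [
    [0, [0.003, 0, 0], [0, -0.003, 0]],
    [0, [0.003, 0, 0], [0, 0, 0]]
  ]
}}

```text
clock: 7.73
position: [572.8, -179.5, 15.2]
ee_rot: [0.707, 0.011, -0.707, 0.015]
wrist_force: [-8.7, 2.1, 23.6]
opening: -0.001
```

Call:
{"api": "move_arm", "payload": {
  "series": [
    [0, [0.002, 0, 0], [0, 0, 0]],
    [0, [0.002, 0, 0], [0, 0, 0]],
    [0, [0.001, 0, 0], [0, 0, 0]]
  ]
}}

```text
clock: 7.98
position: [572.9, -179.5, 15.6]
ee_rot: [0.708, 0.01, -0.706, 0.015]
wrist_force: [0.1, -0.2, 0.1]
opening: -0.002
```

Call:
{"api": "move_arm", "payload": {
  "series": [
    [0, [-0.02, 0, 0], [0, 0, 0]],
    [0, [-0.03, 0, 0], [0, 0, 0]],
    [0, [-0.036, 0, 0], [0, 0, 0]],
    [0, [-0.036, 0, 0], [0, 0, 0]],
    [0, [-0.036, 0, 0], [0, 0, 0]],
    [0, [-0.03, 0, 0], [0, 0, 0]],
    [0, [-0.02, 0, 0.02], [0, 0, 0]],
    [0, [0, 0.03, 0.03], [0, 0, 0]],
    [0, [0, 0.036, 0.02], [0, 0, 0]],
    [0, [0, 0.036, 0.02], [0, 0, 0]],
    [0, [0, 0.036, 0.02], [0, 0, 0]],
    [0, [0, 0.036, 0.02], [0, 0, 0]],
    [0, [0, 0.03, 0.03], [0, 0, 0]],
    [0, [0, 0, 0], [0, 0, 0]]
  ]
}}

```text
clock: 9.15
position: [422.5, -393.5, 236.2]
ee_rot: [0.712, 0.011, -0.701, 0.022]
wrist_force: [0.7, -0.1, 0.0]
opening: -0.004
```

Run:
```python
from h import *
tell()
for n,b in (("top",(222,132,372,258)),("scene",(200,190,350,310))):
    D0=robot.get_image(n); im=D0["color"]; cv2.imwrite(f"pics/{n}4.png",cv2.resize(im[b[1]:b[3],b[0]:b[2]],None,fx=4.5,fy=4.5,interpolation=cv2.INTER_CUBIC)); cv2.imwrite(f"pics/{n}4full.png",im)
    hsv=cv2.cvtColor(im,cv2.COLOR_BGR2HSV); m=cv2.inRange(hsv,(100,90,30),(130,255,255))
    k,l,s,ce=cv2.connectedComponentsWithStats(m[b[1]:b[3],b[0]:b[2]])
    print(n,[((ce[i]+[b[0],b[1]]).round(1),onz(D0,ce[i]+[b[0],b[1]],34).round(1)) for i in range(k) if 4<s[i,4]<20])
```

```text
t 9.15 pos [ 422.5 -393.5  236.2] F [ 0.7 -0.1  0. ] open -0.004
[[ 0.016  0.047 -0.999]
 [-0.016 -0.999 -0.047]
 [-1.     0.016 -0.016]]
turn 1 [-3.136  0.026 -0.024]
turn -1 [ 0.005 -0.016 -0.016]
top [(array([340.1, 162.9]), array([ 630.6, -175.6,   34. ])), (array([244.8, 175. ]), array([620.3,  60.7,  34. ])), (array([347.7, 205.9]), array([ 520.4, -180.2,   34. ])), (array([250.1, 218.9]), array([509.8,  56.1,  34. ])), (array([313.4, 222.3]), array([487.8, -93.6,  34. ]))]
scene [(array([299.8, 218. ]), array([511.7,  54.5,  34. ])), (array([319.5, 244. ]), array([621.9,  59.2,  34. ])), (array([226.2, 248.1]), array([ 522.9, -180.7,   34. ])), (array([242.9, 277.1]), array([ 632.2, -176. ,   34. ]))]
```

View pics/top4.png

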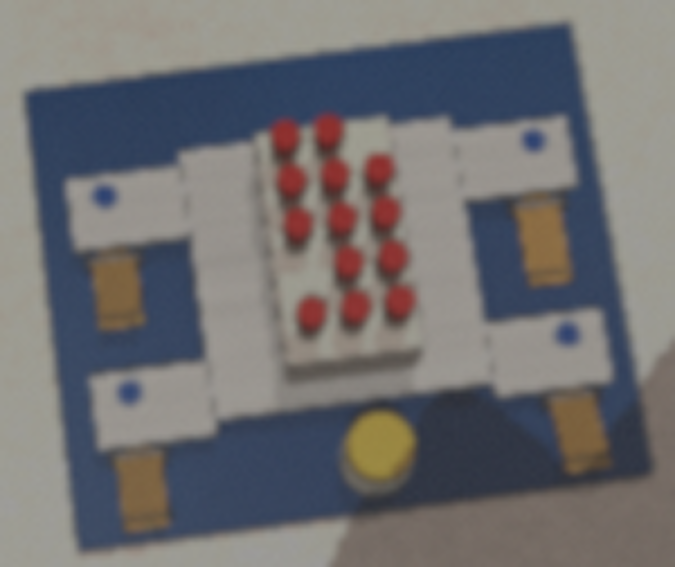

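View pics/scene4.png

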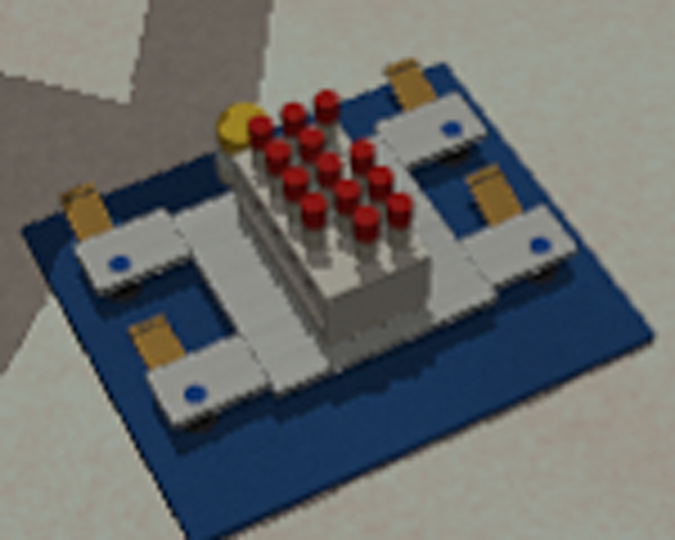

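View pics/top4full.png

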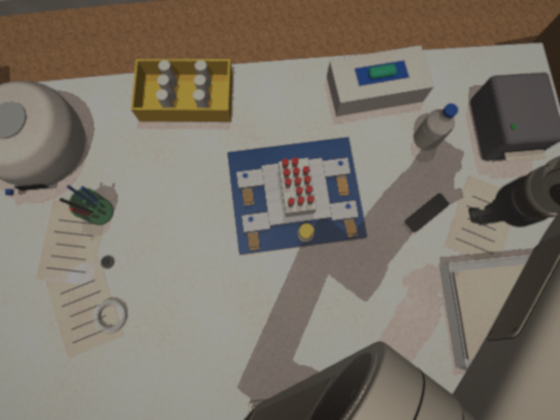

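The plate dots sit where they were (within 1 px), and the bystanders look untouched. As a check, I measure how high each shim's tip now is, across both views.

Run:
```python
from h import *
dt=robot.get_image("top"); ds=robot.get_image("scene")
olds={"top":cv2.imread("pics/top0.png"),"scene":cv2.imread("pics/scene0.png")}
def tip(im,d,k):
    hsv=cv2.cvtColor(im,cv2.COLOR_BGR2HSV); m=cv2.inRange(hsv,(10,90,50),(22,255,255))
    c=proj(d,(*T[k],20)); k_,l,s,ce=cv2.connectedComponentsWithStats(m)
    i=min((i for i in range(1,k_) if s[i,4]>40),key=lambda i:np.linalg.norm(ce[i]-c))
    ys,xs=np.where(l==i); p=np.stack([xs,ys],1).astype(float)
    u=proj(d,(T[k][0]-20,T[k][1]-.85,20))-c; u/=np.linalg.norm(u)
    q=p@u; e=p[q>q.max()-2.2]; return e.mean(0),round(q.max()-q.min(),1)
for k in T:
    for lab,a,b in(("before",olds["top"],olds["scene"]),("now",dt["color"],ds["color"])):
        (p,L1),(r,L2)=tip(a,dt,k),tip(b,ds,k); X,e=cross(dt,p,ds,r); print(k,lab,"tip",X.round(1),"miss",round(e,1),"len px",L1,L2)
```

```text
nl before tip [441.7  51.4  26.6] miss 0.1 len px 14.8 11.2
nl now tip [442.   51.5  26.8] miss 0.3 len px 14.6 11.2
nr before tip [ 451.6 -183.2   27.2] miss 0.0 len px 15.3 11.5
nr now tip [ 450.8 -182.1   25.4] miss 3.0 len px 15.6 11.5
fl before tip [551.3  56.9  26.4] miss 2.0 len px 14.0 12.4
fl now tip [551.3  57.2  26.3] miss 2.5 len px 14.1 12.4
fr before tip [ 562.2 -178.5   27.9] miss 0.6 len px 13.8 12.8
fr now tip [ 558.7 -179.3   10.9] miss 0.6 len px 16.8 10.5
```

The far-right shim's tip has dropped about 17 mm to flat. The other three are unchanged and the arm is clear, so I hand in.

```bash
python3 -c "
from cell import robot
print(robot.sign_off())"
```

```text
the job is handed in; nothing more can be done
None
```

The corner that rocks is the far right one. I pressed its shim flat and handed the job in after about 9 s of the 61 s allowed.

- **Finding the corner:** The near right corner held at z = 34.0 mm under 14 N, so it is solid. The far right corner gave way, at z = 31.5 mm under 3.9 N. It reached its stop at 30.0 mm and sprang back when I eased off. I did not press the two left corners, since only one foot is springy.
- **Pressing the shim:** I pressed the far right shim until the tips reached z = 15.2 mm at 23.6 N, against 15.5 mm for flat.
- **Last checks:** In the two camera views the far right shim's tip dropped by about 17 mm and now reads flat. The near left and far left tips are within 0.3 mm of where they were. All four plate dots are within 1 mm of their starting places. The bystanders looked unmoved by eye only; I did not measure them. The arm is well clear.
- **Weaker readings:**
  - The force read only 0.1 N at the end of the final hold on the shim, so that hold was not firm, but the shim stayed down.
  - The near right tip's height changed by 1.8 mm with a 3 mm mismatch between the views. I put this down to the arm's shadow falling on it, because its length in the images is unchanged.
  - All tip heights read about 5–8 mm below the given values, in the raised and flat states alike, so only the changes are reliable.

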